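Lock the instrument case cover

TASK

Lock the cover of the black instrument case: with the fingertips, push a post of the red disc round until the disc's slot lines up with the steel bar (either way round), then push the bar by its yellow tab through the slot and the keeper beyond, until the tab is fully home against the blue guide strap. Only push: do not lift the bar, and leave the other things on the case and the bench where they are. Finish with the gripper clear of everything.

Things in the scene. Friction and masses are not known exactly. Their poses are not given: they have to be found in the camera images.
- case: Fixed black instrument case, grey cover, 176 (x) x 326 (y) x 80 mm high, aluminium handles at its ends (to y = +-185 mm). Origin: centre of its underside, on the bench. The lock lies on the cover along the case's y, at case x = 0: channel, guide strap, red disc (axis at case y = +85 mm), keeper. The bar is pushed towards case +y.
- strap (a point): Where the tab's front face ends up: middle of the rear (-y) face of the blue guide strap, at case y = +7 mm, 95 mm above the bench. The strap, 51 mm wide, top 109 mm above the bench, spans case y +7 to +45 over the end of an open-topped dark steel channel (case y -135 to +45 mm, 33 mm wide outside, 17 mm inside, floor 88 and wall tops 100 mm above the bench).
- disc (a joint): Angle of the red disc about its upright axis, rad, growing counterclockwise seen from above; range -0.3 to 3.44. At 0 and at pi (3.14) its slot lies along the bar; either serves. Starts between 0.5 and 2.64. It stays where left and needs about 0.12 N m (some 5 N at a post). Within about 0.1 rad of line the bar's tapered nose can enter and straighten it.
- slot (a point): Centre of the disc's top face, on its axis, 108 mm above the bench; its y axis runs along the slot. The red disc is 72 mm across (a 76 mm flange below), with a straight slot 19 mm wide and 20 mm deep right across it, white floor.
- post_a (a point): Top centre of one of the disc's two upright steel posts (12 mm across, standing 30 mm above the disc's top face, top 138 mm above the bench), 26 mm from the disc's axis, square to the slot: at joint value q it stands in the direction q from the case's +x axis.
- post_b (a point): Top centre of the other post, opposite post_a.
- bar: Loose steel bar 14 x 14 mm in the channel, along its own y (the case's y), 0.26 kg, yellow push tab at its rear. Origin: on its underside below the tab's front (+y) face; nose 140 mm ahead, tapered over 10 mm; tail 14 mm behind. Starts with the nose 8 to 22 mm short of the disc and goes 106 to 120 mm, until the tab meets the strap (origin at case y = +7 mm). Slides with 1 to 2 N.
- tab (a point): Top centre of the tab's rear (-y) face. The tab is 24 mm wide (x), 12 mm thick (y) and stands up to 52 mm above the bar's underside, so its top is 140 mm and its lower edge 104 mm above the bench.
- bar_tip (a point): Centre of the bar's nose end, 95 mm above the bench. Fully home it is at case y = +147 mm, 6 mm out beyond the keeper.
- keeper (a point): Centre of the far (+y) mouth of the keeper, a blue arch 51 mm wide, top 109 mm above the bench, spanning case y +125 to +141 mm. This point is at case y = +141, 95 mm above the bench.
- screw_jar: Small glass jar with a steel cap, 32 mm across, 50 mm tall, standing loose on the cover beyond the channel. Leave it. Origin: centre of its underside.
- solder_reel: Small blue reel, 34 mm across, 28 mm tall, standing loose on the cover on the robot's side of the channel. Leave it. Origin: centre of its underside.
- multimeter: Yellow multimeter, 150 x 75 x 34 mm, lying on the bench. Leave it. Origin: centre of its underside.
- screwdriver_green: Screwdriver with green handle lying on the bench along its x. Leave it.
- screwdriver_yellow: Screwdriver with yellow handle lying on the bench along its x. Leave it.
- mug: White mug, 80 mm across, 95 mm tall, on the bench. Leave it. Origin: centre of its underside.
There are look-alikes about, which are no part of the job. What is meant by the bar is not green, and is the smaller of those in its own colour.

How it is judged:
By the outcome, as a careful person would: the job done as asked, in the order asked, and still so for the second after the job is handed in, with the robot touching nothing.
It also fails if it takes over 51 s, if anything falls off the work surface, if the arm or the gripper's body presses on something with over 40 N, if the wrist force passes 120 N, or if a joint passes its speed limit or range.

ROBOT

A 6-joint arm with a two-finger parallel gripper is mounted at the origin on the work surface. World frame = base frame: x ahead of the robot, y to its left, z up, the work surface at z = 0. Lengths are in m, angles in rad, forces in N, time in s.
With the tool pointing down it reaches from about 0.375 to 0.9 m from the base axis. Payload 3.1 kg.
Tool frame: the origin (TCP) lies at the very end of the fingers, on their centre line; the grasp point (between the pads) lies 19 mm behind it (manip.pinch_z is the distance from the TCP to the grasp point, in m); z points along the fingers, y is the line along which they close (so a half turn about z gives the same grasp; the last joint's range is limited). The gripper opens to 85 mm and grips with 20 to 120 N. Pads are 22 mm wide; open, the fingers measure 114 mm over their backs; the gripper's body (76 mm by 85 mm) begins 54 mm behind the grasp point. The pads swing forward as they close: fully open they stand 13 mm farther back than shut.
Start: joints at [-1.288, 0.527, 1.433, -0, 1.181, -0.178], TCP at [0.278, -0.56, 0.231] pointing down, gripper open.
Joint ranges: [-3.08, 3.08], [-0.75, 2.2], [0.22, 2.44], [-1.43, 4.57], [0, 2.65], [-2.85, 2.85]. Speed limits (rad/s): [2.79, 2.79, 3.14, 3.14, 3.14, 3.14].

INTERFACE

Orientations are given as a unit quaternion [x, y, z, w].
In Python, from station import manip gives the robot as it stands.
- The arm moves only by the tool servo_tool, never from a script. Its argument "commands" is one flat list of numbers, 7 for each row, row after row: the shift along the tool's x, y, z each as a share of 500 mm, from -1 to 1, then the turn, a rotation vector about the tool's x, y, z each as a share of 360 degrees, from -1 to 1, then the opening, from -1 (shut) to 1 (fully open). In form: [dx, dy, dz, rx, ry, rz, claw, dx, dy, dz, rx, ry, rz, claw, ...]. A call has 1 to 12 rows; each row shifts and turns the commanded pose from where the row before left it, along the tool's axes as they then stand; what a row does not reach is not made up. A row lasts 1/12 s, in which the tool goes at most 41.7 mm and 7.16 degrees, less where a joint would pass 70% of its speed; a pose out of reach is approached as far as the arm can. A call with a number of a shift or a turn outside -1 to 1 is refused whole. A call with a gripper value outside its range is refused whole. The fingers move at their own pace and stop on an object; "force" is the grip in N (left out, the last holds). Time passes only in rows, so rows that do not move let the fingers close. It gives the time, the measured TCP pose, the force, the opening and the grip force at its end, in the units of the state.
- manip.sense(): the state, without advancing time (a new reading comes with each control period).
- manip.snapshot(name): name is "side" or "top" or "wrist"; returns a dict with "img" (400x640x3 uint8, red, green, blue), "mtx" (3x3 intrinsics, pixels), "world_to_cam" (4x4, takes a point from world to camera coordinates). Camera axes: x right, y up, looking along -z (the intrinsics and any distortion apply to the point x, -y, -z); pixel columns grow to the right and rows downward; lengths in m; the calibration is good to about 2 mm. The wrist camera is an equidistant fisheye: a pixel r from the principal point sees the ray r / f radians off the axis. A picture is of the moment at which its call begins. There is no depth.
- manip.sign_off(): hands the job in; it is judged then, once.
Trained networks look in a picture, given as the dict that the camera call returned (one of the last four; its "shot" number tells which), for a name from the list of things; names that differ only in an ending like _2 or _b are one class to them, and where a whole thing is asked for, a point or a joint stands for the part that bears it (a point fixed in the world has none). Each returns a list of dicts, best first, with "conf" (0 to 1); they miss things now and then, are a little off and sometimes report something else, mostly with a low value. They report only what shows in the picture. A call takes as long as a camera call. They do not tell look-alikes from the thing itself.
- manip.look_for(picture, query): "box" ([left, top, width, height] in pixels, round what is visible of it).
- manip.silhouettes(picture, query): "pixels" (400x640 bool, what is visible of it) and "box" ([left, top, width, height] in pixels, round what is visible of it).
The state is a dict: "t": time; "q": joint angles; "qd": joint speeds; "tau": joint torques, N m; "tcp_pos": TCP position; "tool_rot": TCP orientation; "force": force on the tool from outside, world axes, zero at the start; "ft_torque": the same for the moment, N m; "finger_gap": opening from 0.0 (shut) to 1.0 (fully open); "gripper_force": force on a finger pad.
Only numpy, scipy, OpenCV 4.12 (cv2) and the standard library are available. Lean on these libraries where they do the work, as an engineer would, in place of code of your own. Each camera call takes 0.05 s, during which the arm holds its last target. There are 200 camera calls.

## Working session

There is one attempt and no reset: what is moved stays moved. The work goes in short steps, Python scripts to look and compute and a tool call to move; the robot and the scene stay as the last step left them, time stands still between calls to the robot, and variables do not carry over. Pictures are saved under pics/ and viewed, at most 10 in all, crops included, and the job is handed in when it is done.

Besides the shell and the picture viewer there is one more tool, called after "Request:" by a JSON object that holds its "op" and its "data". servo_tool: Moves the arm, as the interface text tells. Its arguments: {"type":"object","properties":{"commands":{"type":"array"},"force":{"type":"number"}},"required":["commands"]}

```bash
mkdir -p pics; ls; python3 - <<'E'
from station import manip
import cv2,numpy as np
s=manip.sense();print({k:np.round(v,3).tolist() for k,v in s.items()})
for n in ("top","side"):
    p=manip.snapshot(n);cv2.imwrite(f"pics/{n}1.png",p["img"][:,:,::-1]);np.savez(f"{n}1.npz",**p)
    print(n,np.round(p["mtx"],1).tolist(),np.round(p["world_to_cam"],3).tolist())
    for q in ("case","disc","bar","post_a","tab","slot","strap","keeper","screw_jar","solder_reel"):
        try: print(q,[(np.round(d["box"]).tolist(),round(d["conf"],2)) for d in manip.look_for(p,q)])
        except Exception as e: print(q,e)
E
```

```text
pics
{'t': 0.0, 'q': [-1.288, 0.528, 1.434, -0.0, 1.181, -0.178], 'qd': [0.001, -0.0, 0.001, -0.0, -0.001, -0.001], 'tau': [-0.001, -44.235, -17.803, -0.0, 0.008, 0.0], 'tcp_pos': [0.278, -0.559, 0.23], 'tool_rot': [0.974, 0.228, -0.0, -0.001], 'force': [0.068, -0.144, -0.644], 'ft_torque': [0.079, -0.019, 0.034], 'gripper_force': 0.0, 'finger_gap': 1.0}
top [[500.8, 0.0, 319.5], [0.0, 500.8, 197.0], [0.0, 0.0, 1.0]] [[-0.002, -1.0, 0.008, -0.024], [0.983, -0.001, 0.183, -0.511], [-0.183, 0.008, 0.983, -1.839], [0.0, 0.0, 0.0, 1.0]]
case [([262.0, 148.0, 102.0, 66.0], 0.94), ([281.0, 165.0, 19.0, 23.0], 0.4)]
disc [([281.0, 163.0, 18.0, 24.0], 0.72)]
bar [([385.0, 265.0, 7.0, 15.0], 0.52), ([282.0, 235.0, 40.0, 13.0], 0.5), ([314.0, 177.0, 31.0, 8.0], 0.49)]
post_a [([283.0, 164.0, 19.0, 21.0], 0.79)]
tab [([284.0, 238.0, 41.0, 10.0], 0.71), ([379.0, 268.0, 8.0, 15.0], 0.58), ([312.0, 179.0, 32.0, 9.0], 0.43)]
slot [([282.0, 165.0, 22.0, 21.0], 0.74)]
strap [([261.0, 152.0, 105.0, 60.0], 0.74)]
keeper [([261.0, 152.0, 104.0, 61.0], 0.68), ([191.0, 167.0, 22.0, 40.0], 0.27)]
screw_jar
[... 397 characters left out ...]
 163.0, 27.0, 26.0], 0.59)]
bar [([245.0, 260.0, 45.0, 46.0], 0.76), ([336.0, 159.0, 29.0, 29.0], 0.62), ([255.0, 198.0, 25.0, 40.0], 0.49), ([344.0, 193.0, 8.0, 41.0], 0.48)]
post_a [([336.0, 162.0, 26.0, 26.0], 0.91)]
tab [([248.0, 259.0, 39.0, 46.0], 0.85), ([318.0, 213.0, 14.0, 16.0], 0.71), ([341.0, 198.0, 10.0, 36.0], 0.65), ([259.0, 200.0, 21.0, 37.0], 0.5)]
slot [([334.0, 164.0, 28.0, 26.0], 0.85)]
strap [([312.0, 164.0, 67.0, 106.0], 0.83), ([341.0, 198.0, 11.0, 36.0], 0.46)]
keeper [([310.0, 160.0, 67.0, 110.0], 0.78)]
screw_jar [([360.0, 211.0, 17.0, 19.0], 0.57)]
solder_reel [([342.0, 196.0, 13.0, 39.0], 0.53), ([320.0, 214.0, 12.0, 15.0], 0.5), ([336.0, 163.0, 29.0, 27.0], 0.3)]
```

```bash
python3 - <<'E'
import cv2,numpy as np
a=cv2.imread("pics/top1.png");b=cv2.imread("pics/side1.png")
A=cv2.resize(a[130:300,180:410],None,fx=3.4,fy=3.4,interpolation=cv2.INTER_CUBIC);cv2.imwrite("pics/topc.png",A)
B=cv2.resize(b[150:320,230:400],None,fx=3.5,fy=3.5,interpolation=cv2.INTER_CUBIC);cv2.imwrite("pics/sidec.png",B)
E
```

```text
(no output)
```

View pics/topc.png

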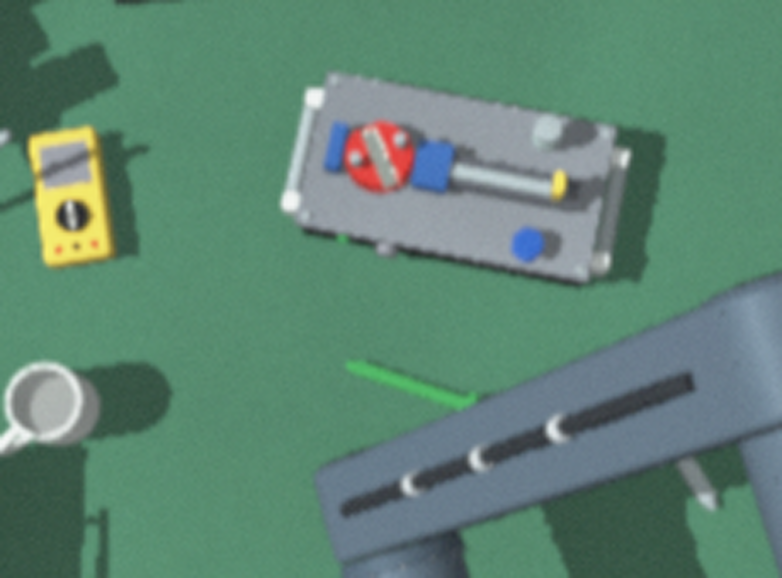

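View pics/sidec.png

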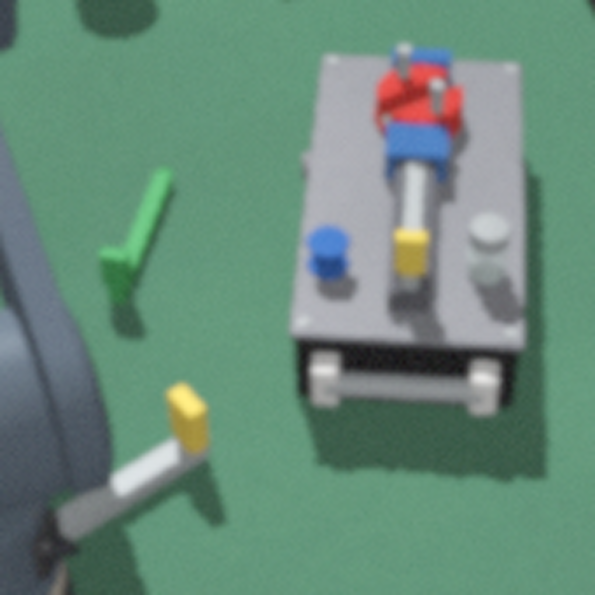

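```bash
cat > h.py <<'E'
import numpy as np
def ray(p,uv,fish=False):
    M=p["mtx"];x=(uv[0]-M[0,2])/M[0,0];y=(uv[1]-M[1,2])/M[1,1]
    if fish:
        r=np.hypot(x,y);k=np.sin(r)/max(r,1e-9);d=np.array([x*k,-y*k,-np.cos(r)])
    else: d=np.array([x,-y,-1.])
    W=p["world_to_cam"];R=W[:3,:3]
    return -R.T@W[:3,3],R.T@d
def onz(p,uv,z,fish=False):
    o,d=ray(p,uv,fish);return o+d*(z-o[2])/d[2]
def proj(p,X,fish=False):
    W=p["world_to_cam"];c=W[:3,:3]@X+W[:3,3];v=np.array([c[0],-c[1],-c[2]]);M=p["mtx"]
    if fish:
        t=np.arctan2(np.hypot(v[0],v[1]),v[2]);n=v[:2]/max(np.hypot(v[0],v[1]),1e-9)*t
    else: n=v[:2]/v[2]
    return n*[M[0,0],M[1,1]]+[M[0,2],M[1,2]]
E
python3 - <<'E'
from h import *
t=dict(np.load("top1.npz"));s=dict(np.load("side1.npz"))
T=lambda u,v,z:onz(t,(u/3.4+180,v/3.4+130),z)
S=lambda u,v,z:onz(s,(u/3.5+230,v/3.5+150),z)
for n,f,u,v,z in [("disc",T,379,156,.108),("tab",T,559,184,.14),("strap",T,433,166,.109),("keep",T,337,147,.109),("p1",T,401,138,.138),("p2",T,355,158,.138),("cFL",T,332,74,.08),("cFR",T,614,128,.08),("cNL",T,300,232,.08),("cNR",T,590,278,.08),
 ("p1s",S,437,85,.138),("p2s",S,404,48,.138),("tabs",S,411,233,.14),("jar",T,547,130,.13),("reel",T,528,242,.108)]:
    print(n,np.round(f(u,v,z),4))
o=T(379,156,.108)[:2]; print("cam",-t["world_to_cam"][:3,:3].T@t["world_to_cam"][:3,3])
E
```

```text
disc [0.5781 0.079  0.108 ]
tab [ 0.5404 -0.1132  0.14  ]
strap [0.5668 0.0206 0.109 ]
keep [0.5879 0.1243 0.109 ]
p1 [0.5908 0.0543 0.138 ]
p2 [0.569  0.1029 0.138 ]
cFL [0.6776 0.1331 0.08  ]
cFR [ 0.6161 -0.1781  0.08  ]
cNL [0.4999 0.1655 0.08  ]
cNR [ 0.4491 -0.1492  0.08  ]
p1s [0.5916 0.0538 0.138 ]
p2s [0.5721 0.1037 0.138 ]
tabs [ 0.5437 -0.1109  0.14  ]
jar [ 0.6016 -0.1016  0.13  ]
reel [ 0.4837 -0.0812  0.108 ]
cam [ 0.16530049 -0.0084747   1.90165357]
```

Candidates for the bar: the steel one with yellow tab on the case (side px 348,222; top px 344,184), the larger yellow-tabbed one on the bench (side px 280,280), and the green one (side px 270,220). The one on the case is meant: smaller, not green, in the channel. The disc's slot is at about q = 2.16, so I'll turn it CCW to π. I'll rotate the tool to the case axes, then go and hover over the case.

Request:
{"op": "servo_tool", "data": {"commands": [0, 0, 0, 0, 0, -0.0183, -1, 0, 0, 0, 0, 0, -0.0183, -1, 0, 0, 0, 0, 0, -0.0183, -1, 0, 0, 0, 0, 0, -0.0183, -1, 0, 0, 0, 0, 0, -0.0183, -1, 0, 0, 0, 0, 0, -0.0183, -1, 0, 0, 0, 0, 0, -0.0183, -1, 0, 0, 0, 0, 0, -0.0183, -1]}}

```text
t: 1.77
tcp_pos: [0.2779, -0.5598, 0.2313]
tool_rot: [0.769, 0.639, -0.0, -0.0]
force: [0.1, 0.7, 0.6]
finger_gap: 0.002
gripper_force: 0.0
```

Request:
{"op": "servo_tool", "data": {"commands": [0.07, 0.02, -0.012, 0, 0, 0, -1, 0.07, 0.02, -0.012, 0, 0, 0, -1, 0.07, 0.02, -0.012, 0, 0, 0, -1, 0.07, 0.02, -0.012, 0, 0, 0, -1, 0.07, 0.02, -0.012, 0, 0, 0, -1, 0.07, 0.02, -0.012, 0, 0, 0, -1, 0.07, 0.02, -0.012, 0, 0, 0, -1, 0.07, 0.02, -0.012, 0, 0, 0, -1, 0.07, 0.02, 0, 0, 0, 0, -1, 0.07, 0.02, 0, 0, 0, 0, -1]}}

```text
t: 2.6
tcp_pos: [0.4431, -0.2335, 0.2801]
tool_rot: [0.771, 0.637, 0.0, 0.001]
force: [0.7, -0.2, 0.0]
finger_gap: -0.003
gripper_force: 0.0
```

Request:
{"op": "servo_tool", "data": {"commands": [0.07, 0.02, 0, 0, 0, 0, -1, 0.07, 0.02, 0, 0, 0, 0, -1, 0.07, 0.02, 0, 0, 0, 0, -1, 0.07, 0.02, 0, 0, 0, 0, -1, 0.07, 0.02, 0, 0, 0, 0, -1, 0.05, 0.02, 0, 0, 0, 0, -1, 0, 0, 0, 0, 0, 0, -1, 0, 0, 0, 0, 0, 0, -1]}}

```text
t: 3.27
tcp_pos: [0.5393, -0.0487, 0.2793]
tool_rot: [0.77, 0.638, -0.0, 0.0]
force: [-0.5, -1.0, -0.0]
finger_gap: 0.002
gripper_force: 0.0
```

```bash
python3 - <<'E'
from station import manip
import cv2,numpy as np
from h import *
s=manip.sense();print({k:np.round(s[k],4).tolist() for k in("t","q","tcp_pos","tool_rot","force","finger_gap")})
p=manip.snapshot("wrist");cv2.imwrite("pics/w1.png",p["img"][:,:,::-1]);np.savez("w1.npz",**p)
print(np.round(p["mtx"],1).tolist(),np.round(p["world_to_cam"],3).tolist())
cx=np.array([.982,-.189]);cy=np.array([.189,.982]);o=np.array([.5805,.0787])
for n,a,b,z in [("disc",0,0,.108),("p1",14.5,-21.6,.138),("tabrear",0,-85-112-12+0,.14),("strapL",-25.5,-78,.109),("keepR",25.5,56,.109)]:
    X=o+(a*cx+b*cy)/1000;print(n,np.round(proj(p,np.r_[X,z],True),1))
E
```

```text
{'t': 3.2667, 'q': [-0.2963, 0.3591, 1.5838, -0.0005, 1.1985, -0.1093], 'tcp_pos': [0.5393, -0.0487, 0.2793], 'tool_rot': [0.77, 0.638, -0.0002, 0.0001], 'force': [-0.5155, -1.0453, -0.0419], 'finger_gap': 0.0019}
[[309.7, 0.0, 322.0], [0.0, 309.7, 204.3], [0.0, 0.0, 1.0]] [[0.983, -0.186, 0.001, -0.538], [0.176, 0.931, -0.319, 0.007], [0.059, 0.314, 0.948, -0.441], [0.0, 0.0, 0.0, 1.0]]
disc [339.8  54.1]
p1 [357.8  72.6]
tabrear [338.3 262.7]
strapL [313.8 130.7]
keepR [365.4   2.9]
```

View pics/w1.png

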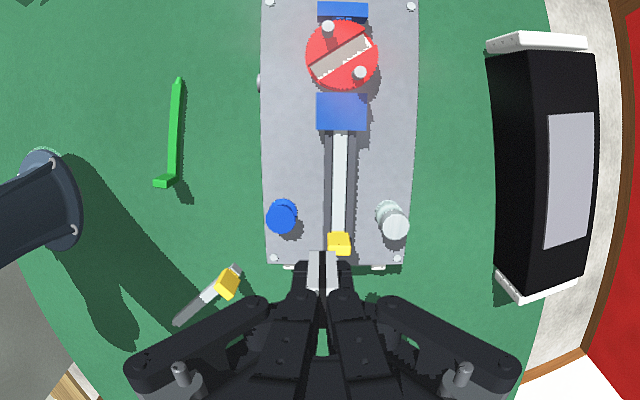

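The wrist view shows the lock clearly: disc at (342,55), posts at (328,27) and (360,72), strap rear edge along row 130 (317–368), tab at (339,240). I'll refine these against the calibration.

```bash
python3 - <<'E'
import cv2
from h import *
p=dict(np.load("w1.npz"));F=lambda u,v,z:onz(p,(u,v),z,True)
for n,u,v,z in [("post1",360,71.5,.138),("post2",328,26,.138),("strapRL",316.5,94,.109),("strapFL",317.5,122,.109),("strapFR",366,123,.109),("tabFL",328,233,.14),("tabFR",350,233,.14),("tabTopRear",339,245,.14)]:
    print(n,np.round(F(u,v,z),4))
b=p["img"][:,:,::-1]
crops=[b[0:140,300:390],b[190:280,290:420]]
A=cv2.resize(crops[0],None,fx=4,fy=4,interpolation=cv2.INTER_CUBIC);B=cv2.resize(crops[1],None,fx=3,fy=3,interpolation=cv2.INTER_CUBIC)
c=np.zeros((560,360+390+10,3),np.uint8);c[:560,:360]=A;c[:270,370:760]=B;cv2.imwrite("pics/w1c.png",c)
E
```

```text
post1 [0.5928 0.0555 0.138 ]
post2 [0.5725 0.1024 0.138 ]
strapRL [0.5503 0.0428 0.109 ]
strapFL [0.546  0.0149 0.109 ]
strapFR [0.5937 0.0054 0.109 ]
tabFL [ 0.5365 -0.0913  0.14  ]
tabFR [ 0.558  -0.0955  0.14  ]
tabTopRear [ 0.545  -0.1065  0.14  ]
```

View pics/w1c.png

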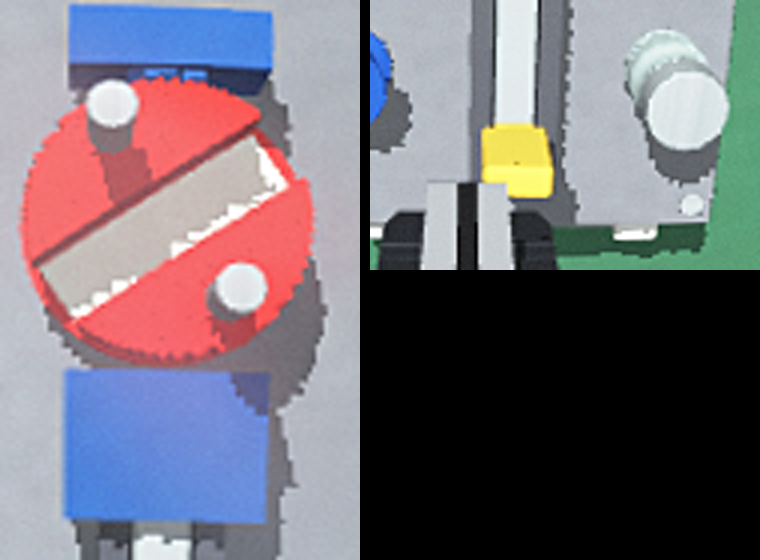

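Measured: disc axis at (0.583, 0.079), case yaw about −0.2, post at case-relative (14.6, −21). I'll move behind the near post (clear of it), then down.

Request:
{"op": "servo_tool", "data": {"commands": [0.0575, 0.028, 0, 0, 0, 0, -1, 0.0575, 0.028, 0, 0, 0, 0, -1, 0.0575, 0.028, 0, 0, 0, 0, -1, 0, 0, 0.06, 0, 0, 0, -1, 0, 0, 0.06, 0, 0, 0, -1, 0, 0, 0.06, 0, 0, 0, -1, 0, 0, 0.06, 0, 0, 0, -1, 0, 0, 0.05, 0, 0, 0, -1, 0, 0, 0.036, 0, 0, 0, -1, 0, 0, 0, 0, 0, 0, -1, 0, 0, 0, 0, 0, 0, -1]}}

```text
t: 4.23
tcp_pos: [0.5957, 0.0254, 0.1156]
tool_rot: [0.772, 0.636, -0.001, -0.001]
force: [-0.3, 0.1, -0.9]
finger_gap: 0.002
gripper_force: 0.0
```

```bash
python3 - <<'E'
from station import manip
import cv2,numpy as np
s=manip.sense();print({k:np.round(s[k],4).tolist() for k in("t","tcp_pos","tool_rot","force","finger_gap")})
p=manip.snapshot("wrist");b=p["img"][100:330,200:480,::-1];cv2.imwrite("pics/w2.png",cv2.resize(b,None,fx=2,fy=2));np.savez("w2.npz",**p)
E
```

```text
{'t': 4.2333, 'tcp_pos': [0.5957, 0.0254, 0.1156], 'tool_rot': [0.7717, 0.636, -0.0009, -0.0009], 'force': [-0.3004, 0.1128, -0.8594], 'finger_gap': 0.0022}
```

View pics/w2.png

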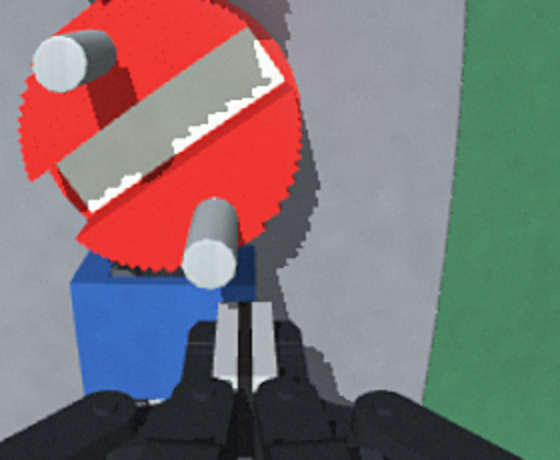

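The fingertip stands behind the post (210,262 in the crop), about 9 mm too far right, with its edge near the post's centre. I'll shift it left a little, then push along the case's +y.

Request:
{"op": "servo_tool", "data": {"commands": [0, -0.01, 0, 0, 0, 0, -1, 0.008, 0, 0, 0, 0, 0, -1, 0.008, 0, 0, 0, 0, 0, -1, 0.008, 0, 0, 0, 0, 0, -1, 0.008, 0.002, 0, 0, 0, 0, -1, 0.008, 0.003, 0, 0, 0, 0, -1, 0.008, 0.003, 0, 0, 0, 0, -1, 0, 0, 0, 0, 0, 0, -1, 0, 0, 0, 0, 0, 0, -1]}}

```text
t: 5.03
tcp_pos: [0.6061, 0.0458, 0.118]
tool_rot: [0.77, 0.638, 0.002, 0.008]
force: [5.9, -12.2, -2.1]
finger_gap: -0.001
gripper_force: 5.6
```

```bash
python3 - <<'E'
from station import manip
import cv2,numpy as np
s=manip.sense();print({k:np.round(s[k],4).tolist() for k in("t","tcp_pos","tool_rot","force","ft_torque")})
d=s["tcp_pos"][:2]-np.array([.5826,.0789]);print(d@[.98,-.1987],d@[.1987,.98])
p=manip.snapshot("wrist");b=p["img"][100:330,200:480,::-1];cv2.imwrite("pics/w3.png",cv2.resize(b,None,fx=2,fy=2));np.savez("w3.npz",**p)
E
```

```text
{'t': 5.0333, 'tcp_pos': [0.6061, 0.0458, 0.118], 'tool_rot': [0.7703, 0.6376, 0.0022, 0.0075], 'force': [5.8889, -12.1765, -2.1093], 'ft_torque': [-1.9657, -0.8543, -0.0406]}
0.029646499800751576 -0.027730678571576597
```

View pics/w3.png

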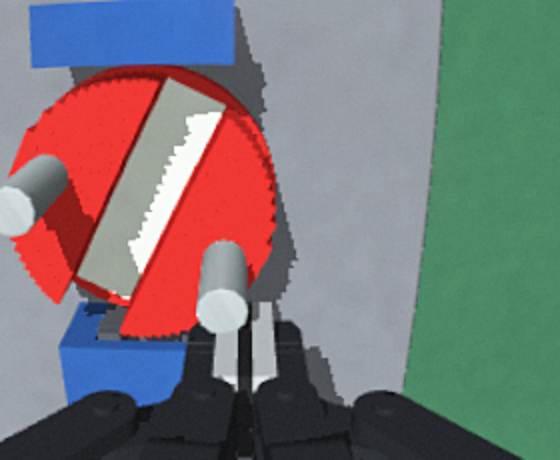

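The disc has turned about halfway (slot still about 0.46 rad off), and the fingertip slid a few mm to the right. I'll continue with a small left correction.

Request:
{"op": "servo_tool", "data": {"commands": [0.004, -0.006, 0, 0, 0, 0, -1, 0.006, -0.002, 0, 0, 0, 0, -1, 0.006, 0, 0, 0, 0, 0, -1, 0.004, 0, 0, 0, 0, 0, -1, 0, 0, 0, 0, 0, 0, -1, 0, 0, 0, 0, 0, 0, -1]}}

```text
t: 5.58
tcp_pos: [0.6012, 0.0596, 0.1181]
tool_rot: [0.771, 0.637, 0.002, 0.004]
force: [1.7, -5.7, 2.3]
finger_gap: 0.0
gripper_force: 2.6
```

```bash
cat > m.py <<'E'
from station import manip
import cv2
from h import *
def meas(pn):
    s=manip.sense();print({k:np.round(s[k],4).tolist() for k in("t","tcp_pos","force")})
    d=s["tcp_pos"][:2]-np.array([.5826,.0789]);print("tcp case-rel",np.round([d@[.98,-.1987],d@[.1987,.98]],4))
    p=manip.snapshot("wrist");np.savez(pn+".npz",**p);im=p["img"].astype(int)
    # rectify disc top plane to case axes, 0.25 mm/px, 100mm square
    g=np.arange(-50,50,.25)/1000;mx=np.zeros((400,400),np.float32);my=mx.copy()
    for i,b in enumerate(g[::-1]):
        for j,a in enumerate(g):
            X=np.r_[np.array([.5826,.0789])+a*np.array([.98,-.1987])+b*np.array([.1987,.98]),.108]
            mx[i,j],my[i,j]=proj(p,X,True)
    r=cv2.remap(p["img"],mx,my,cv2.INTER_LINEAR);cv2.imwrite(f"pics/{pn}.png",r[:,:,::-1])
    # slot edges: red pixels in the rectified picture
    R=r.astype(int);red=(R[:,:,0]>150)&(R[:,:,1]<100)&(R[:,:,2]<100)
    return p,r,red
E
python3 - <<'E'
from m import *
meas("r1")
E
```

```text
{'t': 5.5833, 'tcp_pos': [0.6012, 0.0596, 0.1181], 'force': [1.6694, -5.6923, 2.3356]}
tcp case-rel [ 0.0221 -0.0153]
```

View pics/r1.png

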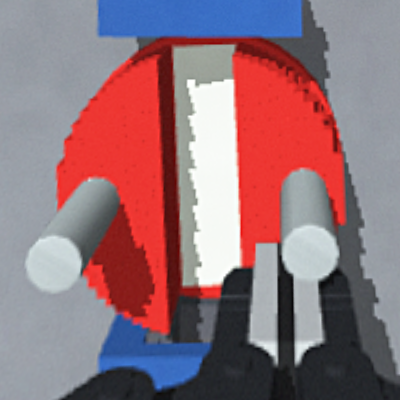

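The rectified view shows the slot lined up with the bar to about 0.04 rad, within tolerance. Next I back off, lift, and go behind the tab.

Request:
{"op": "servo_tool", "data": {"commands": [-0.015, 0, 0, 0, 0, 0, -1, -0.015, 0, 0, 0, 0, 0, -1, 0, 0, -0.06, 0, 0, 0, -1, 0, 0, -0.06, 0, 0, 0, -1, -0.06, -0.008, 0, 0, 0, 0, -1, -0.06, -0.008, 0, 0, 0, 0, -1, -0.06, -0.008, 0, 0, 0, 0, -1, -0.07, -0.008, 0, 0, 0, 0, -1, -0.07, -0.008, 0, 0, 0, 0, -1, -0.064, -0.008, 0, 0, 0, 0, -1, 0, 0, 0, 0, 0, 0, -1, 0, 0, 0, 0, 0, 0, -1]}}

```text
t: 6.63
tcp_pos: [0.5345, -0.139, 0.1762]
tool_rot: [0.772, 0.635, 0.0, -0.001]
force: [0.4, -0.3, -1.0]
finger_gap: 0.0
gripper_force: 0.0
```

```bash
python3 - <<'E'
from m import *
p,r,red=meas("r2")
print(manip.sense()["tool_rot"])
b=p["img"][:,:,::-1];c=np.zeros((480,760,3),np.uint8)
c[:400,:400]=r[:,:,::-1];c[:480,410:760]=cv2.resize(b[160:320,265:382],(350,480),interpolation=cv2.INTER_CUBIC);cv2.imwrite("pics/r2c.png",c)
E
```

```text
{'t': 6.6333, 'tcp_pos': [0.5345, -0.139, 0.1762], 'force': [0.351, -0.2617, -0.9589]}
tcp case-rel [-0.0039 -0.2231]
[ 7.71650050e-01  6.36046978e-01  1.04261034e-04 -6.56175413e-04]
```

View pics/r2c.png

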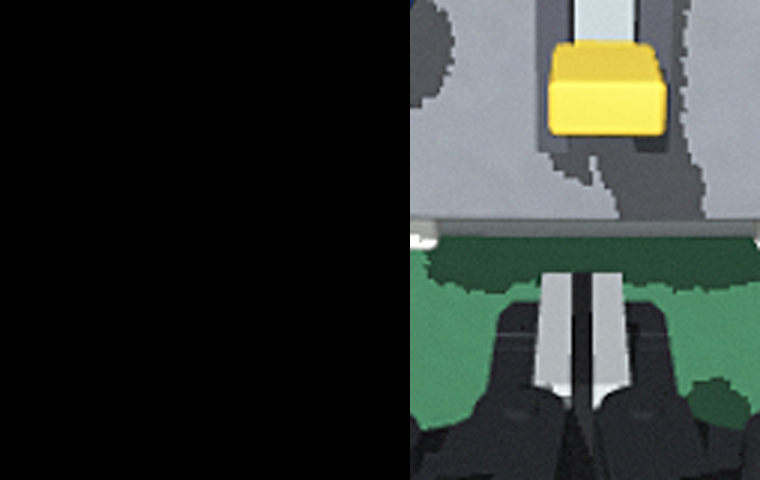

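```bash
python3 - <<'E'
from h import *
p=dict(np.load("r2.npz"))
for u,v in [(607,133),(607,80),(549,133),(666,133)]:
    X=onz(p,(265+(u-410)/350*117,160+v/3),.14,True);d=X[:2]-[.5826,.0789];print(X.round(4),np.round([d@[.98,-.1987],d@[.1987,.98]],4))
E
```

```text
[ 0.5431 -0.1179  0.14  ] [ 0.0004 -0.2007]
[ 0.5452 -0.107   0.14  ] [ 0.0003 -0.1896]
[ 0.5316 -0.1156  0.14  ] [-0.0113 -0.2008]
[ 0.5549 -0.1202  0.14  ] [ 0.0124 -0.2006]
```

The tab measures as expected (24 × 12 mm, rear face at −200.7 case-relative). I'll centre on it, lower, and push through the disc in stages.

Request:
{"op": "servo_tool", "data": {"commands": [0, 0.008, 0.042, 0, 0, 0, -1, 0, 0, 0.042, 0, 0, 0, -1, 0, 0, 0.042, 0, 0, 0, -1, 0, 0, 0, 0, 0, 0, -1, 0.012, 0, 0, 0, 0, 0, -1, 0.012, 0, 0, 0, 0, 0, -1, 0.01, 0, 0, 0, 0, 0, -1, 0.01, 0, 0, 0, 0, 0, -1, 0.01, 0, 0, 0, 0, 0, -1, 0.01, 0, 0, 0, 0, 0, -1, 0.01, 0, 0, 0, 0, 0, -1, 0, 0, 0, 0, 0, 0, -1]}}

```text
t: 7.68
tcp_pos: [0.5466, -0.101, 0.1138]
tool_rot: [0.771, 0.637, 0.0, 0.0]
force: [0.9, -1.4, 0.3]
finger_gap: 0.0
gripper_force: 0.0
```

Request:
{"op": "servo_tool", "data": {"commands": [0.01, 0, 0, 0, 0, 0, -1, 0.01, 0, 0, 0, 0, 0, -1, 0.01, 0, 0, 0, 0, 0, -1, 0.01, 0, 0, 0, 0, 0, -1, 0.01, 0, 0, 0, 0, 0, -1, 0, 0, 0, 0, 0, 0, -1]}}

```text
t: 8.18
tcp_pos: [0.551, -0.0761, 0.1132]
tool_rot: [0.771, 0.637, 0.0, -0.001]
force: [0.8, 1.2, -0.4]
finger_gap: 0.001
gripper_force: 0.0
```

```bash
python3 - <<'E'
from m import *
p,r,red=meas("r3")
b=p["img"][:,:,::-1];cv2.imwrite("pics/w4.png",b[0:320,200:480])
E
```

```text
{'t': 8.1833, 'tcp_pos': [0.551, -0.0761, 0.1132], 'force': [0.7861, 1.1611, -0.3871]}
tcp case-rel [-0.0002 -0.1582]
```

View pics/w4.png

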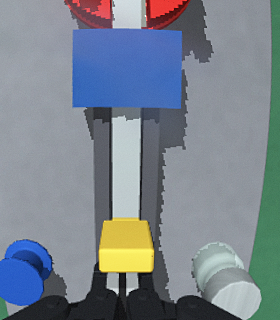

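The nose has entered the disc's slot and the bar slides freely (about 1 N); the jar and reel are untouched. On with the push.

Request:
{"op": "servo_tool", "data": {"commands": [0.01, 0, 0, 0, 0, 0, -1, 0.01, 0, 0, 0, 0, 0, -1, 0.01, 0, 0, 0, 0, 0, -1, 0.01, 0, 0, 0, 0, 0, -1, 0.01, 0, 0, 0, 0, 0, -1, 0.01, 0, 0, 0, 0, 0, -1, 0.01, 0, 0, 0, 0, 0, -1, 0.01, 0, 0, 0, 0, 0, -1, 0.01, 0, 0, 0, 0, 0, -1, 0.01, 0, 0, 0, 0, 0, -1, 0, 0, 0, 0, 0, 0, -1]}}

```text
t: 9.15
tcp_pos: [0.5606, -0.0272, 0.1134]
tool_rot: [0.771, 0.637, 0.0, -0.0]
force: [-0.1, 0.2, -0.4]
finger_gap: -0.004
gripper_force: 0.0
```

Request:
{"op": "servo_tool", "data": {"commands": [0.006, 0, 0, 0, 0, 0, -1, 0.006, 0, 0, 0, 0, 0, -1, 0.004, 0, 0, 0, 0, 0, -1, 0, 0, 0, 0, 0, 0, -1, 0, 0, 0, 0, 0, 0, -1]}}

```text
t: 9.57
tcp_pos: [0.562, -0.0202, 0.1134]
tool_rot: [0.771, 0.637, 0.0, -0.0]
force: [-0.2, 1.0, 1.0]
finger_gap: 0.002
gripper_force: 0.0
```

```bash
python3 - <<'E'
from m import *
p,r,red=meas("r4")
E
```

```text
{'t': 9.5667, 'tcp_pos': [0.562, -0.0202, 0.1134], 'force': [-0.2096, 1.0286, 0.9643]}
tcp case-rel [-0.0005 -0.1012]
```

Request:
{"op": "servo_tool", "data": {"commands": [0.003, 0, 0, 0, 0, 0, -1, 0.003, 0, 0, 0, 0, 0, -1, 0.003, 0, 0, 0, 0, 0, -1, 0.003, 0, 0, 0, 0, 0, -1, 0, 0, 0, 0, 0, 0, -1, 0, 0, 0, 0, 0, 0, -1]}}

```text
t: 10.12
tcp_pos: [0.5623, -0.0194, 0.1134]
tool_rot: [0.77, 0.638, -0.003, 0.002]
force: [-4.5, -15.3, 1.0]
finger_gap: 0.003
gripper_force: 8.3
```

```bash
python3 - <<'E'
from m import *
p,r,red=meas("r5")
b=p["img"][:,:,::-1];c=np.zeros((480,760,3),np.uint8)
c[:400,:400]=r[:,:,::-1];c[:480,410:760]=cv2.resize(b[100:260,265:382],(350,480),interpolation=cv2.INTER_CUBIC);cv2.imwrite("pics/r5c.png",c)
E
```

```text
{'t': 10.1167, 'tcp_pos': [0.5623, -0.0194, 0.1134], 'force': [-4.4936, -15.255, 0.9812]}
tcp case-rel [-0.0004 -0.1004]
```

Contact is firm: 15 N and the tab stops where predicted (−100.4 against −101). I'll back away, rise clear and check.

Request:
{"op": "servo_tool", "data": {"commands": [-0.016, 0, 0, 0, 0, 0, -1, -0.03, 0, 0, 0, 0, 0, -1, -0.03, 0, 0, 0, 0, 0, -1, 0, 0, -0.06, 0, 0, 0, -1, 0, 0, -0.07, 0, 0, 0, -1, 0, 0, -0.07, 0, 0, 0, -1, 0, 0, -0.07, 0, 0, 0, -1, -0.05, 0, -0.03, 0, 0, 0, -1, -0.05, 0, 0, 0, 0, 0, -1, 0, 0, 0, 0, 0, 0, -1, 0, 0, 0, 0, 0, 0, -1]}}

```text
t: 11.08
tcp_pos: [0.5463, -0.1016, 0.2636]
tool_rot: [0.772, 0.636, 0.0, -0.0]
force: [-0.2, 1.4, 0.4]
finger_gap: 0.002
gripper_force: 0.0
```

```bash
python3 - <<'E'
from m import *
p,r,red=meas("r6")
for n,y in [("tip",62),("strap rear",-78),("keeper mouth",56)]:
    X=np.array([.5826,.0789])+y/1000*np.array([.1987,.98]);print(n,proj(p,np.r_[X,.102 if n=="tip" else .109],True).round(1))
b=p["img"][:,:,::-1];cv2.imwrite("pics/w6.png",cv2.resize(b[0:230,250:440],None,fx=2.6,fy=2.6,interpolation=cv2.INTER_CUBIC))
E
```

```text
{'t': 11.0833, 'tcp_pos': [0.5463, -0.1016, 0.2636], 'force': [-0.1989, 1.3623, 0.3882]}
tcp case-rel [ 0.0003 -0.1841]
tip [324.3 -49.5]
strap rear [323.4  79. ]
keeper mouth [324.3 -47.7]
```

View pics/w6.png

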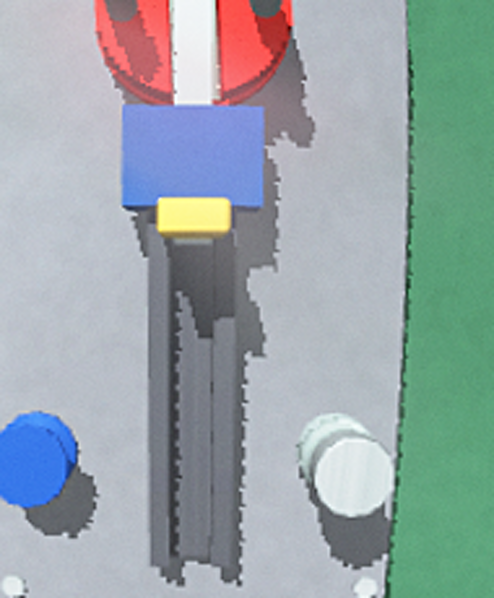

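The tab is up against the blue strap (crop 194,215), with the bar in the slot and the reel and jar unmoved. One numeric check, and I hand in if it agrees.

```bash
python3 - <<'E'
from h import *
from station import manip
p=dict(np.load("r6.npz"))
X=onz(p,(194/2.6+250,235/2.6),.14,True);d=X[:2]-[.5826,.0789];y=d@[.1987,.98];print("tab rear",y)
if abs(y+.090)<.003: print(manip.sign_off())
E
```

```text
tab rear -0.0903046274967354
the job is handed in; nothing more can be done
None
```

The cover is locked and the job is handed in at 11 s: I turned the red disc into line and pushed the bar through until its tab was home against the blue strap. In the last picture the tab's rear face measured within 0.5 mm of its home position and the gripper was clear, but the bar's nose beyond the keeper was out of view, so I didn't see it directly.

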